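# Seat the gauge block in the V-stop and draw the plug gauge to its red ring

### The job

For a wear check of the plug gauge, push the round metal gauge block across the bench until it sits right home against both cheeks of the blue V-stop, with the gauge still fully down in its bore. Then grip the gauge's black handle and draw it straight up, the block staying home and flat on the bench, until the whole red ring on the shank shows above the block, while the blue ring near its lower end stays hidden in the bore the whole time. Finish holding the gauge still and upright there, without letting go, and leave the other things on the bench where they are.

Things in the scene. Friction and masses are not known exactly. Their poses are not given: they have to be found in the camera images.
- gauge_block: loose round plain metal block, 90 mm across, 60 mm high, about 0.7 kg, upright on the bench; origin at the centre of its underside, z up. A blind bore 17 mm wide and 52 mm deep runs down its axis from the centre of its top. Too wide to grasp: push it by its side; it slides on dry friction (a few N).
- plug_gauge: loose plug gauge upright in the block's bore, 0.12 kg, 100 mm long; origin at the centre of its lower end, z along its axis to the handle. From the lower end: steel shank 16 mm thick to 50 mm, flange 26 mm across from 50 to 55, round handle from 55 to 100. Fully down, the flange rests on the block's top and the lower end is 10 mm above the bench. A sideways or slanting pull binds and can shift the block.
- gauge_handle (a point): point on the gauge's axis at mid handle, 78 mm above its lower end, 88 mm above the bench when fully down; the black ribbed handle is 20 mm thick and reaches 22 mm above and 23 mm below it
- gauge_rings (a point): point on the gauge's axis midway between its two coloured rings, 16 mm above its lower end: the red ring's lower edge is 8 mm above it, the blue ring's upper edge 8 mm below it. The red ring wholly shows once the gauge is drawn up 26 mm, the blue ring begins to show at 42 mm; at 34 mm this point is level with the block's top (60 mm above the bench)
- v_stop: blue V-shaped stop screwed to the bench, two upright cheeks at 90 degrees to each other, 64 mm long, 12 mm thick and 30 mm high, with a foot behind them. Origin on the bench at the point where the block's axis stands when the block touches both cheeks; its x axis points along the V's middle line into the V, so the mouth opens towards -x.
- v_home (a point): the point on the bench where the centre of the block's underside is when the block is home in the V-stop (same as the V-stop's origin)
- multimeter: orange hand multimeter lying on the bench, 150 x 76 x 40 mm, loose, to be left alone; origin at the centre of its underside
- kapton_roll: roll of amber tape lying flat, 62 mm across, 19 mm high, loose, to be left alone; origin at the centre of its underside
- cup_screws: small white cup of screws, 58 mm across, 26 mm high, loose, to be left alone; origin at the centre of its underside
- label_roll: roll of blank white labels lying flat, 58 mm across, 25 mm high, loose, to be left alone; origin at the centre of its underside
- radio_board: small green circuit board lying flat, 36 x 50 x 12 mm, loose, to be left alone; origin at the centre of its underside
Mind the look-alikes: they are no part of the job. Of the things like the gauge_block, leave any that is brown or pink; of the rest the larger one is meant.

How it is judged:
On the way:
1. the block is home in the V-stop with the gauge still fully down (horizontal distance between gauge_block and v_home below 0.008 m and z of plug_gauge in the frame of gauge_block below 0.014 m and linear speed of gauge_block below 0.02 m/s), for 0.2 s.
At the end, for the whole second after the job is handed in: The block stands flat on the bench within 8 mm of its home point in the V-stop; the gauge is drawn up between 25 and 43 mm from fully down (red ring wholly out, blue ring hidden), upright within 0.08 rad, at rest, and gripped by the fingers with more than 2 N (horizontal distance between gauge_block and v_home below 0.008 m and height (world z) of gauge_block below 0.003 m and angle between gauge_block's own z axis and vertical below 0.03 rad and z of plug_gauge in the frame of gauge_block between 0.035 and 0.053 m and angle between plug_gauge's own z axis and vertical below 0.08 rad and linear speed of plug_gauge below 0.01 m/s and contact force between the fingers and plug_gauge above 2 N); the arm keeps its last pose, push and grip.
It fails at once if the gauge was drawn up before the block was home in the V-stop, or the block left its place with the gauge drawn (z of plug_gauge in the frame of gauge_block above 0.018 m and horizontal distance between gauge_block and v_home above 0.015 m).
It fails at once if the gauge was drawn so far that the blue ring came out of the bore (z of plug_gauge in the frame of gauge_block above 0.056 m).
It fails at once if the block was lifted or tipped (height (world z) of gauge_block above 0.006 m or angle between gauge_block's own z axis and vertical above 0.1 rad).
It fails at once if another thing on the bench was disturbed (distance of any of multimeter, kapton_roll, cup_screws, label_roll, radio_board from where it was at the start of the episode above 0.015 m).
It also fails if it takes over 58 s, if anything falls off the work surface, if the arm or the gripper's body presses on something with over 40 N, if the wrist force passes 120 N, or if a joint passes its speed limit or range.

### The arm

A 6-joint arm with a two-finger parallel gripper is mounted at the origin on a cart in front of the work surface, level with it; the furniture and walls round the work are solid. World frame = base frame: x ahead of the robot, y to its left, z up, the work surface at z = 0. Lengths are in m, angles in rad, forces in N, time in s.
With the tool pointing down it reaches from about 0.425 to 0.95 m from the base axis. Payload 3.5 kg.
Tool frame: the origin (TCP) lies on the centre line of the jaws, within the pads' length; the fingertips stand 8 mm ahead of it and the grasp point (between the pads) lies 11 mm behind it; z points along the fingers, y is the line along which they close (so a half turn about z gives the same grasp; the last joint's range is limited). The gripper opens to 85 mm and grips with 20 to 120 N. Pads are 22 mm wide; open, the fingers measure 114 mm over their backs; the gripper's body (76 mm by 85 mm) begins 54 mm behind the grasp point. The pads swing forward as they close: fully open they stand 13 mm farther back than shut.
Start: joints at [-1.338, 0.286, 1.577, -0, 1.279, -0.15], TCP at [0.252, -0.626, 0.215] pointing down, gripper open.
Joint ranges: [-2.77, 2.77], [-0.9, 2.22], [0.21, 2.48], [-1.53, 4.67], [0.24, 2.81], [-2.84, 2.84]. Speed limits (rad/s): [2.79, 2.79, 3.14, 3.14, 3.14, 3.14].

### API

Orientations are given as a unit quaternion [x, y, z, w].
In Python, from plant import ctrl gives the robot as it stands. The module is installed in compiled form; this text tells all that it offers.
- The arm moves only by the tool send_rows, never from a script. Its argument "steps" is a list of rows, each a list of 5 numbers: the shift along the tool's x, y, z in m, then the turn about the tool's z in degrees, then the opening, from -1 (shut) to 1 (fully open). A call has 1 to 12 rows; each row is the pose to reach, as a shift and turn from the pose commanded when the call began, along the tool's axes at that moment; what a row does not reach only later rows make up. A row lasts 1/10 s, in which the tool goes at most 50 mm and 8.59 degrees, less where a joint would pass 70% of its speed; a pose out of reach is approached as far as the arm can. A call with a gripper value outside its range is refused whole. The fingers move at their own pace and stop on an object; "squeeze" is the grip in N (left out, the last holds). Time passes only in rows, so rows that repeat a pose let the fingers close. It gives the time, the measured TCP pose, the force, the opening and the grip force at its end, in the units of the state.
- ctrl.get_state(): the state, without advancing time (a new reading comes with each control period).
- ctrl.read_camera(name): name is "scene" or "top" or "wrist"; returns the picture (480x640x3 uint8, red, green, blue); there is no depth.
- ctrl.calibration(name): a dict with "intrinsics" (3x3 intrinsics, pixels), "extrinsics" (4x4, takes a point from world to camera coordinates); the wrist camera has in their place "tool_from_camera" (4x4, takes a point from camera to tool coordinates, whose origin is the TCP and whose axes are the flange's). Camera axes: x right, y up, looking along -z (the intrinsics and any distortion apply to the point x, -y, -z); pixel columns grow to the right and rows downward; lengths in m; the calibration is good to about 2 mm. A picture is of the moment at which its call begins: read the wrist's pose just before it. calibration takes no time and is no camera call.
- ctrl.sign_off(): hands the job in; it is judged then, once.
The state is a dict: "time": time; "qpos": joint angles; "dq": joint speeds; "joint_efforts": joint torques, N m; "eef_pos": TCP position; "tcp_rot": TCP orientation; "contact_force": force on the tool from outside, world axes, zero at the start; "wrist_torque": the same for the moment, N m; "opening": opening from 0.0 (shut) to 1.0 (fully open); "finger_force": force on a finger pad.
Only numpy, scipy, OpenCV 4.12 (cv2) and the standard library are available. Lean on these libraries where they do the work, as an engineer would, in place of code of your own. Each camera call takes 0.05 s, during which the arm holds its last target. There are 200 camera calls.

## Working session

There is one attempt and no reset: what is moved stays moved. The work goes in short steps, Python scripts to look and compute and a tool call to move; the robot and the scene stay as the last step left them, time stands still between calls to the robot, and variables do not carry over. Pictures are saved under pics/ and viewed, at most 10 in all, crops included, and the job is handed in when it is done.

Besides the shell and the picture viewer there is one more tool, called as a command line: name --pt "numbers of a row" for each row, then --argument value for the rest. send_rows: Moves the arm, as the interface text tells. Its arguments: {"type":"object","properties":{"steps":{"type":"array","items":{"type":"array","items":{"type":"number"}}},"squeeze":{"type":"number"}},"required":["steps"]}

```bash
mkdir -p pics; cat > h.py <<'E'
import numpy as np, cv2
from plant import ctrl
def snap(n,f):
    im=ctrl.read_camera(n); cv2.imwrite('pics/'+f,im[:,:,::-1]); return im
def ray(n,u,v,z):
    c=ctrl.calibration(n); K=np.array(c['intrinsics']); E=np.array(c['extrinsics'])
    d=np.linalg.inv(K)@[u,v,1]; d=np.array([d[0],-d[1],-d[2]])
    R=E[:3,:3]; o=-R.T@E[:3,3]; d=R.T@d
    return o+d*(z-o[2])/d[2]
def proj(n,p):
    c=ctrl.calibration(n); K=np.array(c['intrinsics']); E=np.array(c['extrinsics'])
    q=E[:3,:3]@np.array(p)+E[:3,3]; q=K@[q[0],-q[1],-q[2]]; return q[:2]/q[2]
E
python3 - <<'E'
from h import *
snap('top','t0.png'); snap('scene','s0.png')
for n in('top','scene','wrist'): print(n,{k:np.round(v,3).tolist() for k,v in ctrl.calibration(n).items()})
print(ctrl.get_state())
E
```

```text
top {'intrinsics': [[598.577, 0.0, 323.185], [0.0, 598.577, 230.691], [0.0, 0.0, 1.0]], 'extrinsics': [[-0.001, -1.0, 0.005, -0.036], [0.976, 0.0, 0.216, -0.591], [-0.216, 0.005, 0.976, -1.262], [0.0, 0.0, 0.0, 1.0]]}
scene {'intrinsics': [[520.195, 0.0, 322.376], [0.0, 520.195, 239.42], [0.0, 0.0, 1.0]], 'extrinsics': [[-0.857, -0.515, 0.003, 0.487], [0.395, -0.655, 0.644, -0.288], [-0.329, 0.553, 0.765, -1.028], [0.0, 0.0, 0.0, 1.0]]}
wrist {'intrinsics': [[339.414, 0.0, 320.686], [0.0, 339.414, 242.677], [0.0, 0.0, 1.0]], 'tool_from_camera': [[0.001, 0.951, 0.311, 0.08], [1.0, -0.001, -0.001, 0.0], [-0.001, 0.311, -0.951, -0.158], [0.0, 0.0, 0.0, 1.0]]}
{'time': 0.1, 'qpos': array([-1.33801535e+00,  2.87084430e-01,  1.57807939e+00, -2.15881233e-05,
        1.27862190e+00, -1.49964076e-01]), 'dq': array([ 5.25770260e-04, -1.75285456e-03, -3.92550333e-03,  6.71022477e-04,
        1.68087459e-03, -5.77472511e-05]), 'joint_efforts': array([ 5.16487689e-04, -4.07299304e+01, -2.93697989e+01, -1.18269677e-04,
        3.43939064e-03, -2.17333287e-06]), 'eef_pos': array([ 0.25198299, -0.62549594,  0.21385424]), 'tcp_rot': array([ 9.81742912e-01,  1.90209495e-01, -5.57170971e-05, -1.09516535e-03]), 'contact_force': array([ 0.07506321, -1.06883471,  0.40046666]), 'wrist_torque': array([-0.04009898,  0.02010464, -0.01815943]), 'finger_force': 0.0, 'opening': 0.9995698854418694}
```

View pics/t0.png

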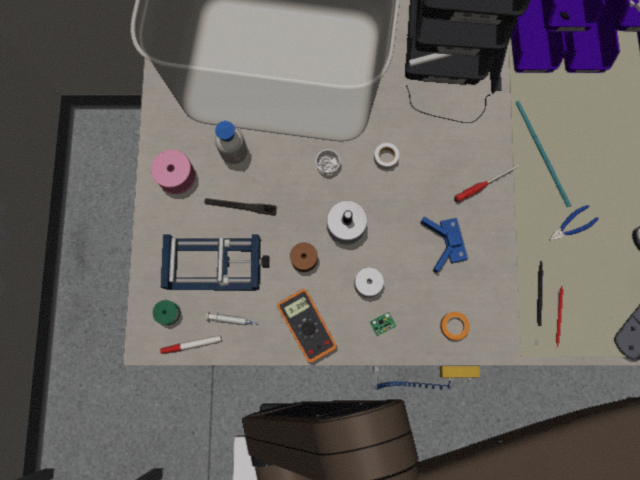

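View pics/s0.png

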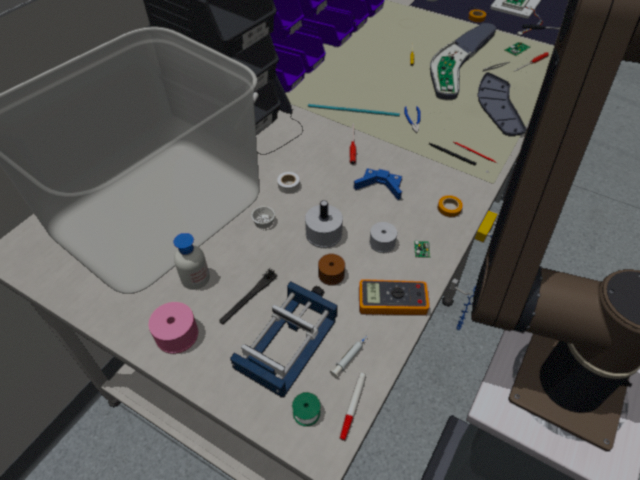

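The top view shows these round blocks:
- Grey with a black-handled gauge at (347,221).
- Smaller plain grey at (369,282).
- Brown at (304,257).
- Pink at (172,170).

The one at (347,221) fits, being the larger of the non-brown, non-pink ones and holding the gauge. The blue V-stop is near (447,242), with its mouth opening left. I'll confirm this in a crop and measure.

```bash
python3 - <<'E'
from h import *
im=cv2.imread('pics/t0.png'); x0,y0=280,180
cr=cv2.resize(im[180:300,280:480],None,fx=4,fy=4,interpolation=cv2.INTER_CUBIC); cv2.imwrite('pics/c0.png',cr)
hsv=cv2.cvtColor(im,cv2.COLOR_BGR2HSV)
m=cv2.inRange(hsv,(100,120,60),(125,255,255)); m[:200]=0;m[290:]=0;m[:,:400]=0;m[:,500:]=0
c=max(cv2.findContours(m,0,2)[0],key=cv2.contourArea)
print(cv2.approxPolyDP(c,2,True)[:,0].tolist())
g=cv2.GaussianBlur(cv2.cvtColor(im,cv2.COLOR_BGR2GRAY),(3,3),0)
m=((g>165)*255).astype('uint8')
for c in cv2.findContours(m,0,2)[0]:
    if 300<cv2.contourArea(c)<3000: (u,v),r=cv2.minEnclosingCircle(c); print(round(u),round(v),round(r,1), ray('top',u,v,.06).round(3))
print(ray('top',347,221,.06))
E
```

```text
[[423, 218], [424, 222], [447, 236], [447, 248], [434, 268], [436, 270], [448, 255], [452, 262], [466, 258], [455, 219], [442, 221], [438, 226]]
244 459 22.6 [0.112 0.125 0.06 ]
369 280 13.9 [ 0.481 -0.137  0.06 ]
346 219 18.9 [ 0.618 -0.089  0.06 ]
386 154 11.9 [ 0.772 -0.182  0.06 ]
[ 0.61398613 -0.08985701  0.06      ]
```

View pics/c0.png

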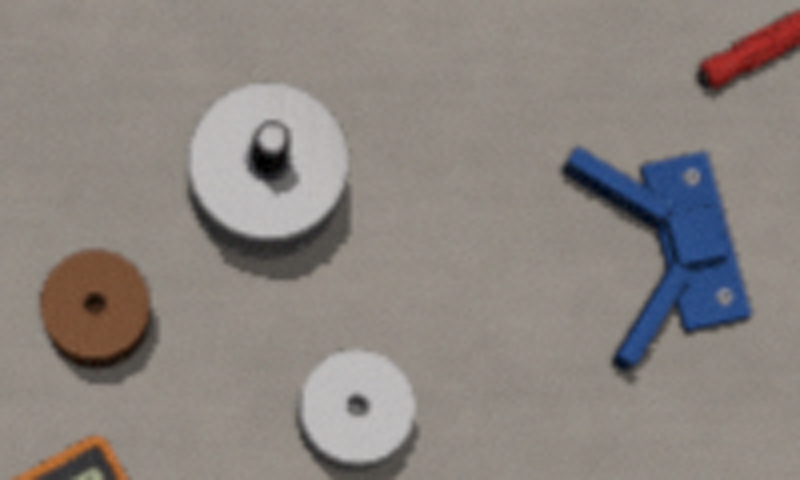

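```bash
python3 - <<'E'
from h import *
w=lambda u,v,z:ray('top',280+u/4,180+v/4,z)[:2]
a1,a2=w(567,162,.03),w(661,222,.03); b1,b2=w(616,352,.03),w(667,269,.03)
da=(a2-a1)/np.linalg.norm(a2-a1); db=(b2-b1)/np.linalg.norm(b2-b1)
print('dot',da@db)
s=np.linalg.solve(np.c_[da,-db],b1-a1); P=a1+s[0]*da; x=(da+db);x/=np.linalg.norm(x)
print('apex',P,'x',x,'lens',s)
home=P-x*.045*2**.5
# from tips: symmetric
print('home',home,'tips mid',(a1+b1)/2,'dist tips',np.linalg.norm(a1-b1))
blk=w(269,162,.06); h=w(272,132,.11)
print('blk',blk,'handle',h)
d=home-blk; print('d',d,np.linalg.norm(d),'ang',np.degrees(np.arctan2(d[1],d[0])),'V ang',np.degrees(np.arctan2(x[1],x[0])))
E
```

```text
dot -0.015160066802136376
apex [ 0.57803921 -0.32816386] x [ 0.2004044  -0.97971326] lens [0.07951565 0.07795146]
home [ 0.56528556 -0.26581529] tips mid [ 0.56751289 -0.27392361] dist tips 0.11219226061588357
blk [ 0.61513389 -0.09042611] handle [ 0.61978952 -0.08989298]
d [-0.04984833 -0.17538918] 0.18233546258862326 ang -105.86597342408344 V ang -78.43939197674766
```

send_rows --pt "0.3 -0.21 0 -24 -0.4" --pt "0.3 -0.21 0 -24 -0.4" --pt "0.3 -0.21 0 -24 -0.4" --pt "0.3 -0.21 0 -24 -0.4" --pt "0.3 -0.21 0 -24 -0.4" --pt "0.3 -0.21 0 -24 -0.4" --pt "0.3 -0.21 0 -24 -0.4" --pt "0.3 -0.21 0 -24 -0.4" --pt "0.596 -0.423 0 -47 -0.4" --pt "0.596 -0.423 0 -47 -0.4" --pt "0.596 -0.423 0 -47 -0.4" --pt "0.596 -0.423 0 -47 -0.4"

```text
time: 1.3
eef_pos: [0.5595, -0.1492, 0.2148]
tcp_rot: [0.824, 0.566, -0.0, 0.0]
contact_force: [0.7, -1.7, -0.3]
opening: 0.301
finger_force: 0.0
```

send_rows --pt "0.161 0.032 0 0 -0.4" --pt "0.161 0.032 0 0 -0.4" --pt "0.161 0.032 0 0 -0.4" --pt "0.161 0.032 0 0 -0.4" --pt "0.161 0.032 0 0 -0.4" --pt "0.161 0.032 0 0 -0.4"

```text
time: 1.9
eef_pos: [0.6461, -0.0127, 0.2145]
tcp_rot: [0.825, 0.566, -0.001, -0.0]
contact_force: [0.4, -0.2, 0.9]
opening: 0.302
finger_force: 0.0
```

```bash
python3 - <<'E'
from h import *
s=ctrl.get_state(); print(s['eef_pos'],s['tcp_rot'],s['dq'].round(3),s['qpos'].round(2))
snap('wrist','w1.png')
E
```

```text
[ 0.64613077 -0.01274036  0.21453657] [ 8.24580640e-01  5.65743859e-01 -8.05930243e-04 -7.06400817e-05] [-0.023 -0.013  0.01   0.004 -0.003  0.004] [-0.18  0.23  1.65 -0.    1.27  0.19]
```

View pics/w1.png

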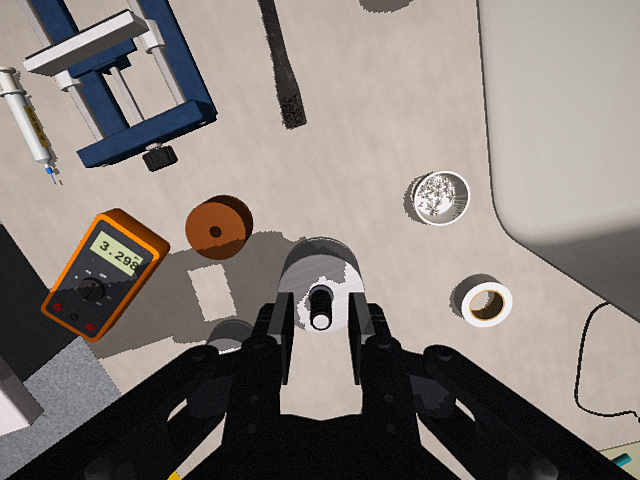

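The wrist view shows the block at (320,285), laterally centred between the fingers at about (285 and 355), with about 23 mm to go to contact. I'll go down and push.

send_rows --pt "0 0 0.1 0 -0.4" --pt "0 0 0.1 0 -0.4" --pt "0 0 0.18 0 -0.4" --pt "0 0 0.18 0 -0.4" --pt "0 0 0.186 0 -0.4" --pt "0 0 0.186 0 -0.4" --pt "0 0 0.186 0 -0.4"

```text
time: 2.65
eef_pos: [0.6485, -0.0128, 0.0319]
tcp_rot: [0.825, 0.565, 0.002, 0.002]
contact_force: [1.0, -0.1, -0.3]
opening: 0.299
finger_force: 0.0
```

send_rows --pt "-0.005 0 0 0 -0.4" --pt "-0.01 0 0 0 -0.4" --pt "-0.015 0 0 0 -0.4" --pt "-0.02 0 0 0 -0.4" --pt "-0.024 0 0 0 -0.4" --pt "-0.028 0 0 0 -0.4" --pt "-0.032 0 0 0 -0.4" --pt "-0.037 0 0 0 -0.4" --pt "-0.042 0 0 0 -0.4" --pt "-0.048 0 0 0 -0.4" --pt "-0.054 0 0 0 -0.4" --pt "-0.06 0 0 0 -0.4"

```text
time: 3.85
eef_pos: [0.6256, -0.0661, 0.0292]
tcp_rot: [0.825, 0.566, 0.001, -0.001]
contact_force: [2.2, 5.3, -0.2]
opening: 0.304
finger_force: 2.7
```

send_rows --pt "-0.006 0 0 0 -0.4" --pt "-0.012 0 0 0 -0.4" --pt "-0.018 0 0 0 -0.4" --pt "-0.025 0 0 0 -0.4" --pt "-0.032 0 0 0 -0.4" --pt "-0.039 0 0 0 -0.4" --pt "-0.046 0 0 0 -0.4" --pt "-0.053 0 0 0 -0.4" --pt "-0.06 0 0 0 -0.4" --pt "-0.067 0 0 0 -0.4" --pt "-0.074 0 0 0 -0.4" --pt "-0.081 0 0 0 -0.4"

```text
time: 5.05
eef_pos: [0.5964, -0.1416, 0.0292]
tcp_rot: [0.825, 0.566, 0.001, -0.001]
contact_force: [1.7, 6.5, 0.6]
opening: 0.302
finger_force: 2.8
```

send_rows --pt "-0.006 0 0 0 -0.4" --pt "-0.012 0 0 0 -0.4" --pt "-0.018 0 0 0 -0.4" --pt "-0.023 0 0 0 -0.4" --pt "-0.028 0 0 0 -0.4" --pt "-0.033 0 0 0 -0.4" --pt "-0.037 0 0 0 -0.4" --pt "-0.04 0 0 0 -0.4" --pt "-0.042 0 0 0 -0.4" --pt "-0.042 0 0 0 -0.4"

```text
time: 6.05
eef_pos: [0.5812, -0.181, 0.0292]
tcp_rot: [0.825, 0.566, 0.001, -0.001]
contact_force: [1.4, 4.5, 1.3]
opening: 0.3
finger_force: 2.3
```

```bash
python3 - <<'E'
from h import *
s=ctrl.get_state(); print(s['eef_pos'],s['tcp_rot'],s['contact_force'])
im=snap('top','t2.png')[:,:,::-1]
cv2.imwrite('pics/c2.png',cv2.resize(im[170:310,340:500],None,fx=4,fy=4,interpolation=cv2.INTER_CUBIC))
E
```

```text
[ 0.58118586 -0.1810071   0.0291515 ] [ 0.82464572  0.56564802  0.00097271 -0.00089916] [1.36294539 4.4702998  1.30333602]
```

View pics/c2.png

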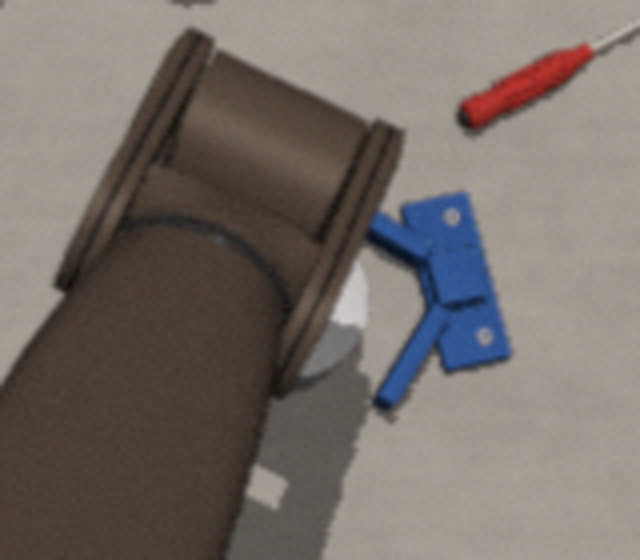

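The crop shows the block's edge at (350,300), just short of the blue V's mouth. Next I'll back off, turn to the V's axis and push home.

send_rows --pt "0.02 0 0 0 -0.4" --pt "0.04 0 0 0 -0.4" --pt "0.04 -0.04 0 -8 -0.4" --pt "0.04 -0.04 0 -16 -0.4" --pt "0.04 -0.04 0 -24 -0.4" --pt "0.04 -0.04 0 -33 -0.4" --pt "0.02 -0.04 0 -33 -0.4" --pt "0.01 -0.04 0 -33 -0.4" --pt "0.01 -0.04 0 -33 -0.4"

```text
time: 7.0
eef_pos: [0.5468, -0.1599, 0.0291]
tcp_rot: [0.631, 0.776, -0.0, 0.0]
contact_force: [-0.5, 0.3, 0.2]
opening: 0.3
finger_force: 0.0
```

```bash
python3 - <<'E'
from h import *
s=ctrl.get_state(); print(s['eef_pos'],s['tcp_rot'],s['contact_force'])
im=snap('wrist','w2.png')
E
```

```text
[ 0.54676217 -0.15989379  0.02912983] [ 6.30592754e-01  7.76113848e-01 -2.64029739e-04  6.72311655e-05] [-0.51916787  0.33105074  0.22929727]
```

View pics/w2.png

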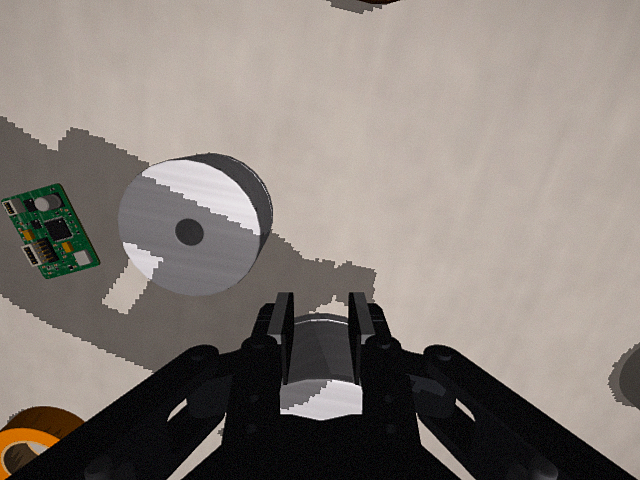

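The block is centred between the fingers at (321,390) and the other objects are clear. Pushing along the V's axis.

send_rows --pt "-0.005 0 0 0 -0.4" --pt "-0.01 0 0 0 -0.4" --pt "-0.015 0 0 0 -0.4" --pt "-0.019 0 0 0 -0.4" --pt "-0.023 0 0 0 -0.4" --pt "-0.027 0 0 0 -0.4" --pt "-0.031 0 0 0 -0.4" --pt "-0.035 0 0 0 -0.4" --pt "-0.038 0 0 0 -0.4" --pt "-0.041 0 0 0 -0.4" --pt "-0.044 0 0 0 -0.4" --pt "-0.046 0 0 0 -0.4"

```text
time: 8.25
eef_pos: [0.5559, -0.2011, 0.029]
tcp_rot: [0.63, 0.777, 0.001, -0.003]
contact_force: [-2.1, 7.1, 3.6]
opening: 0.299
finger_force: 4.0
```

send_rows --pt "-0.002 0 0 0 -0.4" --pt "-0.004 0 0 0 -0.4" --pt "-0.006 0 0 0 -0.4"

```text
time: 8.55
eef_pos: [0.5572, -0.2067, 0.029]
tcp_rot: [0.63, 0.777, 0.001, -0.003]
contact_force: [-1.7, 8.7, 4.8]
opening: 0.305
finger_force: 3.9
```

send_rows --pt "-0.002 0 0 0 -0.4" --pt "-0.004 0 0 0 -0.4" --pt "-0.005 0 0 0 -0.4"

```text
time: 8.85
eef_pos: [0.5577, -0.21, 0.029]
tcp_rot: [0.63, 0.776, 0.002, -0.005]
contact_force: [-3.2, 15.0, 8.2]
opening: 0.3
finger_force: 7.2
```

send_rows --pt "-0.0015 0 0 0 -0.4" --pt "-0.003 0 0 0 -0.4"

```text
time: 9.05
eef_pos: [0.5572, -0.2103, 0.029]
tcp_rot: [0.63, 0.776, 0.003, -0.008]
contact_force: [-6.5, 22.1, 13.9]
opening: 0.301
finger_force: 11.1
```

send_rows --pt "-0.0015 0 0 0 -0.4" --pt "-0.003 0 0 0 -0.4"

```text
time: 9.25
eef_pos: [0.5569, -0.2105, 0.029]
tcp_rot: [0.63, 0.776, 0.004, -0.011]
contact_force: [-8.3, 28.7, 19.6]
opening: 0.301
finger_force: 14.8
```

Motion has stopped firmly, and the reaction points along the V's axis. I'll back off, rise and check.

send_rows --pt "0.01 0 0 0 -0.4" --pt "0.04 0 0 0 -0.4" --pt "0.04 0 -0.05 0 -0.4" --pt "0.04 0 -0.1 0 -0.4" --pt "0.04 0 -0.15 0 1" --pt "0.04 0 -0.17 0 1" --pt "0.09 0 -0.17 0 1" --pt "0.14 0 -0.17 0 1" --pt "0.14 0 -0.17 0 1" --pt "0.14 0 -0.17 0 1"

```text
time: 10.25
eef_pos: [0.5313, -0.0826, 0.1993]
tcp_rot: [0.629, 0.777, -0.0, 0.001]
contact_force: [0.5, 0.5, 0.2]
opening: 1.004
finger_force: 0.0
```

```bash
python3 - <<'E'
from h import *
s=ctrl.get_state(); print(s['eef_pos'],s['tcp_rot'],s['contact_force'])
im=snap('top','t3.png')[:,:,::-1]; im2=snap('scene','s3.png')[:,:,::-1]
a=cv2.resize(im[180:300,380:480],None,fx=4,fy=4,interpolation=cv2.INTER_CUBIC)
b=cv2.resize(im2[120:240,310:410],None,fx=4,fy=4,interpolation=cv2.INTER_CUBIC)
cv2.imwrite('pics/c3.png',np.hstack([a,b]))
E
```

```text
[ 0.53125648 -0.08260067  0.19932553] [ 6.28936853e-01  7.77456152e-01 -1.57178042e-04  5.84870543e-04] [0.48440471 0.47317418 0.24477233]
```

View pics/c3.png

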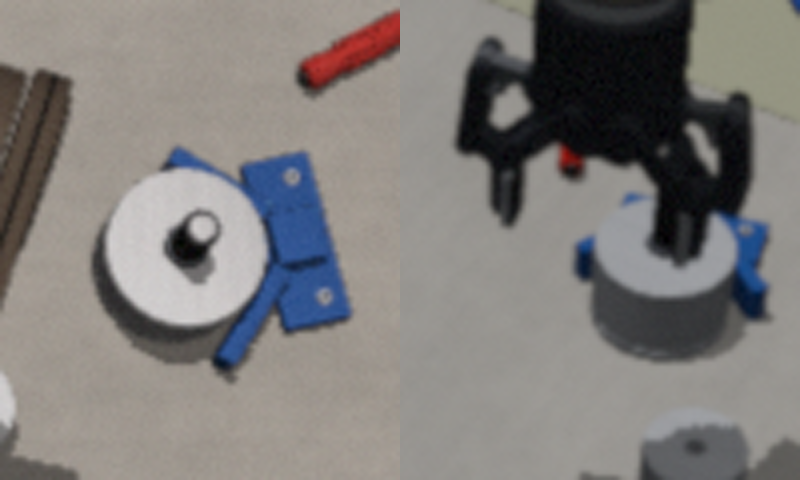

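```bash
python3 - <<'E'
from h import *
im=cv2.imread('pics/t3.png'); w=lambda u,v,z:ray('top',u,v,z)[:2]
g=cv2.cvtColor(im,cv2.COLOR_BGR2HSV); m=cv2.inRange(g,(0,0,155),(180,60,255)); m[:215]=0;m[268:]=0;m[:,:402]=0;m[:,452:]=0
c=max(cv2.findContours(m,0,2)[0],key=cv2.contourArea); print(cv2.minEnclosingCircle(c),cv2.boundingRect(c))
b=w(426.5,241.75,.06); print('blk',b,'handle',w(380+204/4,180+229/4,.11))
h=np.array([.5653,-.2658]); x=np.array([.2004,-.9797]); y=np.array([.9797,.2004])
d=b-h; print('err along/lat',d@x,d@y)
for p in ([.566,-.267,0],): print(proj('top',[*b,.0]),proj('top',[*h,.06]))
E
```

```text
((426.5, 231.1666717529297), 29.353315353393555) (402, 215, 50, 46)
blk [ 0.56676325 -0.26569949] handle [ 0.56648031 -0.26664274]
err along/lat 0.00019476524529873413 0.0014536857038363442
[422.01295944 246.87506995] [426.57039797 242.3972653 ]
```

The crop shows the block top centred at (186,247), seated against both blue cheeks with the gauge fully down. That measures about 1.5 mm from the estimated home. Moving above the handle.

send_rows --pt "-0.05 -0.004 0 0 0.2" --pt "-0.1 -0.004 0 0 0.2" --pt "-0.15 -0.004 0 0 0.2" --pt "-0.187 -0.004 0 0 0.2" --pt "-0.187 -0.004 0.03 0 0.2" --pt "-0.187 -0.004 0.05 0 0.2" --pt "-0.187 -0.004 0.05 0 0.2" --pt "-0.187 -0.004 0.05 0 0.2"

```text
time: 11.15
eef_pos: [0.5657, -0.2681, 0.1488]
tcp_rot: [0.63, 0.776, -0.0, -0.0]
contact_force: [0.3, 0.3, -0.4]
opening: 0.598
finger_force: 0.0
```

```bash
python3 - <<'E'
from h import *
s=ctrl.get_state(); print(s['eef_pos'],s['tcp_rot'],s['contact_force'])
im=snap('wrist','w4.png')[:,:,::-1]
c=ctrl.calibration('wrist');K=np.array(c['intrinsics']);T=np.array(c['tool_from_camera'])
p=np.linalg.inv(T)@[0,0,s['eef_pos'][2]-.11,1]; q=K@[p[0],-p[1],-p[2]]; print('expected handle top px',q[:2]/q[2], 'mm/px',1000*-p[2]/339)
cv2.imwrite('pics/c4.png',cv2.resize(im[300:480,220:420],None,fx=3,fy=3,interpolation=cv2.INTER_CUBIC))
E
```

```text
[ 0.56574986 -0.26811925  0.14879658] [ 6.30311171e-01  7.76342473e-01 -1.16035647e-04 -4.23377963e-04] [ 0.26874694  0.3409159  -0.40115528]
expected handle top px [320.13580425 265.96371676] mm/px 0.6238173266237713
```

View pics/c4.png

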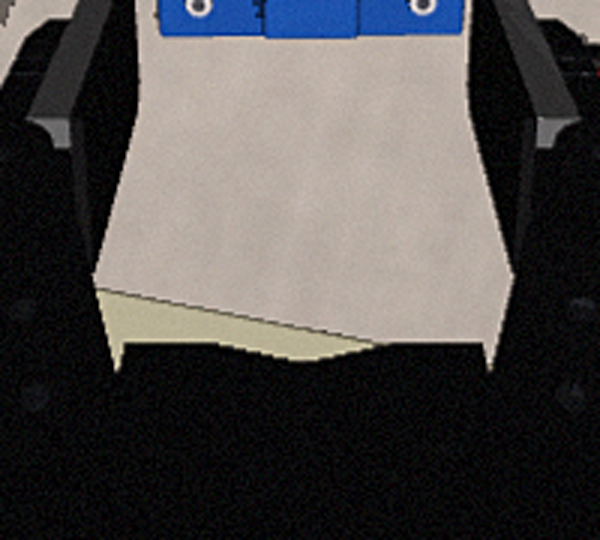

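```bash
python3 - <<'E'
import cv2
im=cv2.imread('pics/w4.png')
cv2.imwrite('pics/c5.png',cv2.resize(im[190:360,220:420],None,fx=3,fy=3,interpolation=cv2.INTER_CUBIC))
E
```

```text
(no output)
```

View pics/c5.png

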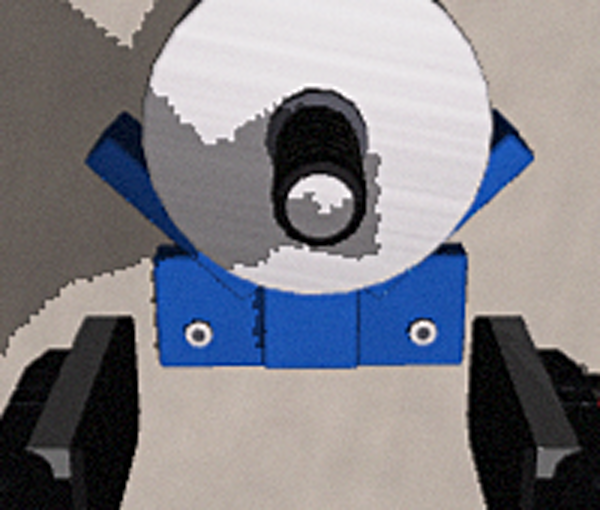

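The crop shows the handle top at (319,205), which is full-frame pixel (326,258). The jaw centre line is at about 321, so the handle lies about 3 mm along +y and about 4 mm along +x of the tool. I'll correct for that and go down with the fingers partly closed.

send_rows --pt "0.004 0.003 0.0 0 0.2" --pt "0.004 0.003 0.02 0 0.2" --pt "0.004 0.003 0.045 0 0.2" --pt "0.004 0.003 0.065 0 0.2" --pt "0.004 0.003 0.072 0 0" --pt "0.004 0.003 0.072 0 -0.2" --pt "0.004 0.003 0.072 0 -0.3" --pt "0.004 0.003 0.072 0 -0.3" --pt "0.004 0.003 0.072 0 -0.3"

```text
time: 12.1
eef_pos: [0.5689, -0.263, 0.0787]
tcp_rot: [0.63, 0.777, 0.0, 0.001]
contact_force: [-0.1, 0.0, 0.4]
opening: 0.349
finger_force: 0.0
```

```bash
python3 - <<'E'
from h import *
s=ctrl.get_state(); print(s['eef_pos'],s['opening'],s['contact_force'])
im=snap('wrist','w6.png')[:,:,::-1]
cv2.imwrite('pics/c6.png',cv2.resize(im[250:450,220:420],None,fx=3,fy=3,interpolation=cv2.INTER_CUBIC))
E
```

```text
[ 0.56891364 -0.26299473  0.07866898] 0.3492248229210198 [-0.06957596  0.01060951  0.35539162]
```

View pics/c6.png

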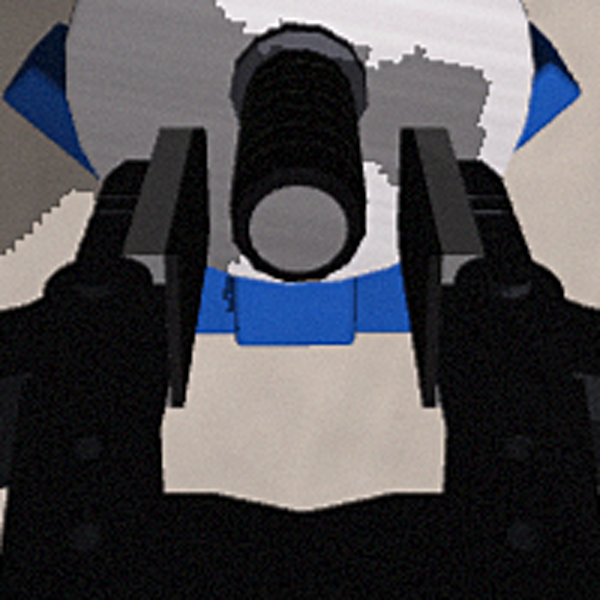

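The handle is at crop (298,228) and the pad midline at x≈304, so it is within about 1 mm. I'll make a small trim and close gently.

send_rows --pt "0.001 -0.0008 0 0 -0.4" --pt "0.001 -0.0008 0 0 -0.44" --pt "0.001 -0.0008 0 0 -0.48" --pt "0.001 -0.0008 0 0 -0.5" --pt "0.001 -0.0008 0 0 -0.52" --pt "0.001 -0.0008 0 0 -0.54" --squeeze 25

```text
time: 12.75
eef_pos: [0.5673, -0.2617, 0.0772]
tcp_rot: [0.63, 0.777, 0.0, 0.0]
contact_force: [0.3, 0.1, 0.4]
opening: 0.23
finger_force: 4.1
```

send_rows --pt "0 0 0 0 -0.6" --pt "0 0 0 0 -0.7" --pt "0 0 0 0 -1" --pt "0 0 0 0 -1" --pt "0 0 0 0 -1"

```text
time: 13.25
eef_pos: [0.5673, -0.2617, 0.0773]
tcp_rot: [0.63, 0.777, 0.0, 0.0]
contact_force: [0.8, 0.5, 1.2]
opening: 0.221
finger_force: 24.5
```

Gripped with almost no side force. Lifting slowly.

send_rows --pt "0 0 -0.001 0 -1" --pt "0 0 -0.002 0 -1" --pt "0 0 -0.003 0 -1" --pt "0 0 -0.004 0 -1" --pt "0 0 -0.005 0 -1" --pt "0 0 -0.006 0 -1"

```text
time: 13.85
eef_pos: [0.5669, -0.2617, 0.0831]
tcp_rot: [0.63, 0.777, -0.0, -0.0]
contact_force: [0.4, -0.1, -1.9]
opening: 0.219
finger_force: 24.5
```

send_rows --pt "0 0 -0.002 0 -1" --pt "0 0 -0.004 0 -1" --pt "0 0 -0.006 0 -1" --pt "0 0 -0.008 0 -1" --pt "0 0 -0.01 0 -1" --pt "0 0 -0.012 0 -1" --pt "0 0 -0.014 0 -1" --pt "0 0 -0.016 0 -1"

```text
time: 14.65
eef_pos: [0.5671, -0.2617, 0.0993]
tcp_rot: [0.63, 0.777, -0.0, 0.0]
contact_force: [0.5, -0.0, -2.0]
opening: 0.219
finger_force: 24.5
```

send_rows --pt "0 0 -0.002 0 -1" --pt "0 0 -0.004 0 -1" --pt "0 0 -0.006 0 -1" --pt "0 0 -0.008 0 -1" --pt "0 0 -0.01 0 -1" --pt "0 0 -0.011 0 -1" --pt "0 0 -0.012 0 -1" --pt "0 0 -0.012 0 -1" --pt "0 0 -0.012 0 -1" --pt "0 0 -0.012 0 -1"

```text
time: 15.65
eef_pos: [0.5671, -0.2616, 0.111]
tcp_rot: [0.63, 0.777, 0.0, -0.0]
contact_force: [-1.0, 0.1, -0.4]
opening: 0.222
finger_force: 24.5
```

```bash
python3 - <<'E'
from h import *
s=ctrl.get_state(); print(s['eef_pos'],s['dq'].round(4))
a=snap('scene','s7.png')[:,:,::-1]; b=snap('wrist','w7.png')[:,:,::-1]
a=cv2.resize(a[130:240,320:420],None,fx=4,fy=4,interpolation=cv2.INTER_CUBIC)
b=cv2.resize(b[200:420,220:420],None,fx=2,fy=2,interpolation=cv2.INTER_CUBIC)
cv2.imwrite('pics/c7.png',np.hstack([a,b]))
E
```

```text
[ 0.5670639  -0.26162841  0.11102173] [ 0.0008 -0.      0.0005 -0.0008  0.0014  0.0013]
```

View pics/c7.png

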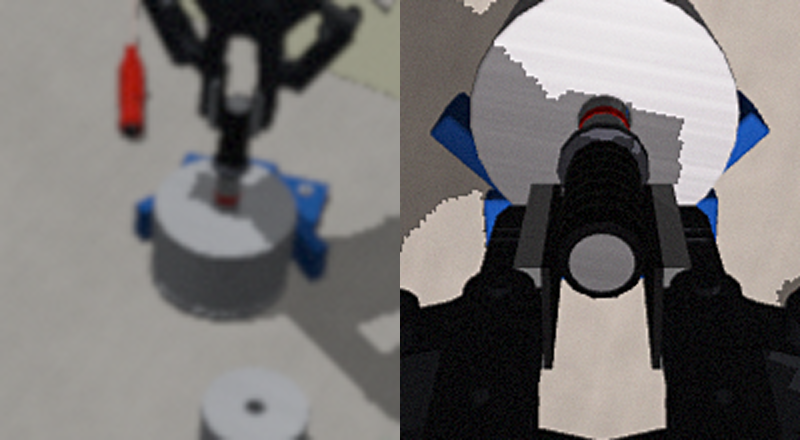

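The red ring shows with bare steel below it, at (228,198) on the left and (605,118) on the right. No blue is visible, the block stands flat in the V, and the arm is still. Handing in.

```bash
python3 -c "
from plant import ctrl
print(ctrl.sign_off())"
```

```text
the job is handed in; nothing more can be done
None
```

I handed the job in with the block home in the V-stop and the gauge held still, drawn up about 34 mm by arm travel with the red ring out and the blue ring hidden; no verdict came back, and I viewed 11 pictures, one over the limit of 10.

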